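Make up the dissecting set for the autoclave

TASK

Make up the dissecting set for the autoclave: lay the steel scissors, the steel forceps and the double-ended steel spatula down into the notches of the tray that fit them (scissors in the widest pair in the middle, forceps in the medium pair nearest the robot, spatula in the narrow pair farthest from it), each lying level across both combs with its middle midway between them. Then put the lid on the tray so that it sits right down inside the rim all round. Set things down rather than dropping them, and leave the plastic tweezers, the marker and the two pens, which would melt, lying where they are on the bench.

Things in the scene. Friction and masses are not known exactly. Their poses are not given: they have to be found in the camera images.
- tray: Open steel tray, 164 (x) x 178 (y) mm, fixed. Origin: centre of underside, z up. Plate 2 mm thick, 146 x 160 mm inside a rim leaning outward, 11 mm high. Two combs, 9 mm thick, run along x at y = -24 and +24 mm; round teeth, tops 30 mm up. Notches in each, floor 16 mm up: x = -40 mm (20 wide, forceps), 0 (27 wide, scissors), +39 (13 wide, spatula). Instruments lie along y, either end first.
- lid: Steel lid, upside-down pan 136 (x) x 150 (y) x 36 mm high, walls 2 mm, 0.24 kg, open side down. Origin: centre of its lower edge, z up. Handle: round bar 10 mm thick along y, straight for 60 mm, its axis 64 mm above the lower edge, over the centre. Seated, its lower edge is on the tray's plate (2 mm up), 5 mm play each way, y along the tray's y, either way round; the leaning rim guides it in.
- scissors: Closed steel scissors lying flat, 119 mm long along y (rings at +y, points at -y), 7 mm thick, 45 g. Origin: underside, under the pivot; the pivot block there is 15 mm wide (x), 26 mm long: grip across x. Blades 13 mm wide near the pivot, shanks 22 mm over both from y = 17 to 38 mm, two finger rings 44 mm over both from y = 38 to 62 mm.
- forceps: Steel forceps lying on their side, 114 mm long along y (joined end at +y, points at -y), two arms with an open gap between them and the points 9 mm apart, rigid, 15 mm wide (x) over the arms at the middle, 8 mm high. Origin under the middle, on the underside; grip across x there. About 30 g.
- spatula: Double-ended steel spatula lying flat, 116 mm long along y: rounded handle 8.5 mm wide (x), 7 mm high and 80 mm long, a round spoon 15 mm wide at the +y end and a flat blade 13 mm wide at -y. Origin under the middle, on the underside; grip across x there. About 30 g.
- tweezers: Blue plastic tweezers, a slim closed lens shape 122 mm long (y), 11 mm wide, 9 mm high. Stays where it lies.
- pen_short: Short blue pen, 85 mm long (y), 10 mm wide, 12 mm high. Stays where it lies.
- marker: Black capped marker, 136 mm long (y), 12 mm thick. Stays where it lies.
- pen: Slim pen with clear barrel and black cap, 143 mm long (y), 8 mm thick. Stays where it lies.
Not all that is in view belongs to the job. Of the things shaped like the scissors, the steel one is meant.

How it is judged:
On the way, in this order (a step that is already met when the one before it is completed fails the run):
1. scissors, forceps and spatula lie in their own notches, released (x of forceps in the frame of tray between -0.048 and -0.032 m and y of forceps in the frame of tray between -0.012 and 0.012 m and z of forceps in the frame of tray between 0.012 and 0.02 m and angle between the y axis of each of forceps, scissors, spatula and the y axis of tray, either way round below 0.2 rad and angle between each of forceps, scissors, spatula's own z axis and vertical below 0.1 rad and x of scissors in the frame of tray between -0.008 and 0.008 m and y of scissors in the frame of tray between -0.012 and 0.012 m and z of scissors in the frame of tray between 0.012 and 0.02 m and x of spatula in the frame of tray between 0.031 and 0.047 m and y of spatula in the frame of tray between -0.012 and 0.012 m and z of spatula in the frame of tray between 0.012 and 0.02 m and contact force between the fingers and forceps below 0.05 N and contact force between the fingers and scissors below 0.05 N and contact force between the fingers and spatula below 0.05 N), for 0.2 s.
2. the lid sits down inside the tray's rim over them (x of lid in the frame of tray between -0.01 and 0.01 m and y of lid in the frame of tray between -0.01 and 0.01 m and z of lid in the frame of tray between -0.001 and 0.0055 m and angle between the y axis of lid and the y axis of tray, either way round below 0.12 rad and angle between lid's own z axis and vertical below 0.04 rad and x of forceps in the frame of tray between -0.048 and -0.032 m and y of forceps in the frame of tray between -0.012 and 0.012 m and z of forceps in the frame of tray between 0.012 and 0.02 m and angle between the y axis of each of forceps, scissors, spatula and the y axis of tray, either way round below 0.2 rad and angle between each of forceps, scissors, spatula's own z axis and vertical below 0.1 rad and x of scissors in the frame of tray between -0.008 and 0.008 m and y of scissors in the frame of tray between -0.012 and 0.012 m and z of scissors in the frame of tray between 0.012 and 0.02 m and x of spatula in the frame of tray between 0.031 and 0.047 m and y of spatula in the frame of tray between -0.012 and 0.012 m and z of spatula in the frame of tray between 0.012 and 0.02 m), for 0.2 s.
At the end, for the whole second after the job is handed in: Each instrument lies in its own notches (8 mm across, 12 mm along, 4 mm in height, 0.2 rad), the lid is fully down inside the rim (10 mm, 3.5 mm in height, 0.12 rad), all released and at rest; tweezers, marker and pens within 30 mm of where they lay (all of step 2 and linear speed of each of forceps, scissors, spatula, lid below 0.02 m/s and distance of each of tweezers, pen_short, marker, pen from where it was at the start of the episode below 0.03 m); the robot touches nothing.
It fails at once if plastic tweezers, marker or a pen moved more than 30 mm (distance of any of tweezers, pen_short, marker, pen from where it was at the start of the episode above 0.03 m).
It fails at once if an instrument or the lid dropped (falling free faster than 0.75 m/s, about 3 cm) ((linear speed of forceps above 0.75 m/s and contact force between the fingers and forceps below 0.05 N) or (linear speed of scissors above 0.75 m/s and contact force between the fingers and scissors below 0.05 N) or (linear speed of spatula above 0.75 m/s and contact force between the fingers and spatula below 0.05 N) or (linear speed of lid above 0.75 m/s and contact force between the fingers and lid below 0.05 N)).
It also fails if it takes over 106 s, if anything falls off the work surface, if the arm or the gripper's body presses on something with over 40 N, if the wrist force passes 120 N, or if a joint passes its speed limit or range.

ROBOT

A 7-joint arm with a two-finger parallel gripper is mounted at the origin on a cart in front of the work surface, level with it; the furniture and walls round the work are solid. World frame = base frame: x ahead of the robot, y to its left, z up, the work surface at z = 0. Lengths are in m, angles in rad, forces in N, time in s.
With the tool pointing down it reaches from about 0.425 to 1.025 m from the base axis. Payload 3.6 kg.
Tool frame: the origin (TCP) lies between the finger pads; the fingertips stand 19 mm ahead of it and the grasp point (between the pads) is the TCP; y points along the fingers, x is the direction in which the jaws open and shut, and the axes are right-handed (so a half turn about y gives the same grasp; the last joint's range is limited). The gripper opens to 85 mm and grips with 20 to 120 N. Pads are 22 mm wide; open, the fingers measure 114 mm over their backs; the gripper's body (76 mm by 85 mm) begins 54 mm behind the grasp point. The pads swing forward as they close: fully open they stand 13 mm farther back than shut.
Start: joints at [-1.262, 0.591, 0.048, 1.609, -0.033, 0.943, -0.034], TCP at [0.284, 0.667, 0.25] pointing down, gripper open.
Joint ranges: [-2.69, 2.69], [-0.47, 2.24], [-1.27, 1.36], [0.19, 2.51], [-1.53, 4.68], [0.08, 2.07], [-3.09, 3.09]. Speed limits (rad/s): [2.57, 2.57, 3.14, 3.14, 3.14, 3.14, 3.14].

INTERFACE

Orientations are given as a rotation vector (axis times angle).
In Python, from workcell import bot, hand, cams, spotter gives the robot as it stands. Calls block until the motion is done:
- bot.goto(position, orientation): joint-space move of the TCP to a pose.
- bot.move_l(position, attitude=None, rate=0.15, f_stop=None): straight line of the TCP; attitude=None keeps the orientation; rate is the mean speed in m/s. With f_stop (N) it stops when the force on the tool has changed by that much, and returns True; else False.
- bot.goto_joints(angles): joint-space move.
- hand.gripper_to(opening): opening from 0.0 (shut) to 1.0 (fully open); the grip force is fixed at half the most; returns when the fingers have stopped.
- bot.wait(seconds).
- bot.inverse_kinematics(position, orientation): joint angles nearest the present ones, or None.
- cams.get_image(name): name is "side" or "top"; returns a dict with "img" (480x640x3 uint8, blue, green, red), "fovy" (degrees; the focal length in pixels is half the picture's height over the tangent of half this angle, whatever the lens; pixels are square), "cx", "cy" (the principal point, pixels), "cam_to_world" (4x4, takes a point from camera to world coordinates). Camera axes: x right, y down, z forward; pixel columns grow to the right and rows downward; lengths in m; the calibration is good to about 2 mm. A picture is of the moment at which its call begins. There is no depth.
A pose or a line that the arm cannot do raises bot.PlanningError and nothing moves.
- bot.finish_job(): hands the job in, once; it reports no verdict.
Trained networks look in the newest picture that a camera, given by its name, has taken for a name from the list of things; names that differ only in an ending like _2 or _b are one class to them, and where a whole thing is asked for, a point or a joint stands for the part that bears it (a point fixed in the world has none). Each returns a list of dicts, best first, with "conf" (0 to 1); they miss things now and then, are a little off and sometimes report something else, mostly with a low value. They report only what shows in the picture. A call takes as long as a camera call. They do not tell look-alikes from the thing itself.
- spotter.spot_in(camera, label): "point" ([x, y, z] in m, in world coordinates, good to about 4 mm: the middle of the surface that is visible of it).
Readings, each from a call of its own:
- bot.read_t(): time.
- bot.read_qpos(): joint angles.
- bot.read_dq(): joint speeds.
- bot.read_tau(): joint torques, N m.
- bot.read_ee_pos(): TCP position.
- bot.read_orientation(): TCP orientation.
- bot.read_contact_force(): force on the tool from outside, world axes, zero at the start.
- bot.read_moment(): the same for the moment, N m.
- bot.read_finger_gap(): opening from 0.0 (shut) to 1.0 (fully open).
Only numpy, scipy, OpenCV 4.12 (cv2) and the standard library are available. Lean on these libraries where they do the work, as an engineer would, in place of code of your own. Each camera call takes 0.05 s, during which the arm holds its last target.

## Working session

There is one attempt and no reset: what is moved stays moved. The work goes in short steps, each a Python script; the robot and the scene stay as the last script left them, time stands still between calls to the robot, and variables do not carry over. Pictures are saved under pics/ and viewed, and the job is handed in when it is done.

```bash
mkdir -p pics; ls; cat > h.py <<'E'
import numpy as np, cv2
from workcell import bot, hand, cams, spotter
E
python3 - <<'E'
from h import *
for n in ("side","top"):
    d=cams.get_image(n); cv2.imwrite(f"pics/{n}0.png",d["img"]); print(n,d["fovy"],d["cx"],d["cy"],np.round(d["cam_to_world"],4).tolist(), [k for k in d])
for l in "tray lid scissors forceps spatula tweezers pen_short marker pen".split():
    for c in ("top","side"):
        print(l,c,[(np.round(r["point"],3).tolist(),round(r["conf"],2)) for r in spotter.spot_in(c,l)])
print(bot.read_t(),bot.read_orientation(),bot.read_ee_pos(),bot.read_finger_gap())
E
```

```text
pics
side 56.75914926063012 314.4729493648436 242.95356828395416 [[0.8193, -0.3855, 0.4243, 0.1315], [-0.573, -0.5281, 0.6267, -0.6335], [-0.0175, -0.7566, -0.6536, 0.69], [0.0, 0.0, 0.0, 1.0]] ['img', 'fovy', 'cx', 'cy', 'cam_to_world']
top 53.35600796243974 320.68913844564725 237.7004479381551 [[0.0015, -0.9952, 0.0978, 0.4032], [-1.0, -0.0011, 0.0049, 0.0078], [-0.0047, -0.0978, -0.9952, 1.3356], [0.0, 0.0, 0.0, 1.0]] ['img', 'fovy', 'cx', 'cy', 'cam_to_world']
tray top [([0.592, -0.216, -0.002], 0.87)]
tray side [([0.59, -0.22, -0.0], 0.6)]
lid top []
lid side [([0.559, 0.192, 0.038], 0.78)]
scissors top [([0.403, -0.196, 0.012], 0.6)]
scissors side [([0.46, -0.406, 0.007], 0.84), ([0.401, -0.196, 0.007], 0.6)]
forceps top [([0.461, 0.414, 0.011], 0.51)]
forceps side [([0.459, 0.407, 0.012], 0.56)]
spatula top []
spatula side [([0.569, 0.406, 0.009], 0.45)]
tweezers top [([0.561, -0.399, 0.014], 0.54)]
tweezers side [([0.565, -0.408, 0.005], 0.66)]
pen_short top [([0.442, -0.007, 0.011], 0.67)]
pen_short side [([0.44, -0.011, 0.01], 0.65)]
marker top [([0.569, -0.002, 0.012], 0.62)]
marker side [([0.569, -0.007, 0.009], 0.61)]
pen top [([0.678, 0.004, 0.011], 0.72)]
pen side [([0.462, -0.407, 0.009], 0.63), ([0.672, -0.01, 0.011], 0.58)]
1.0 [-1.3729047  -0.90839863  0.90833008] [0.28352038 0.66726341 0.25032561] 1.0027223594810695
```

View pics/top0.png

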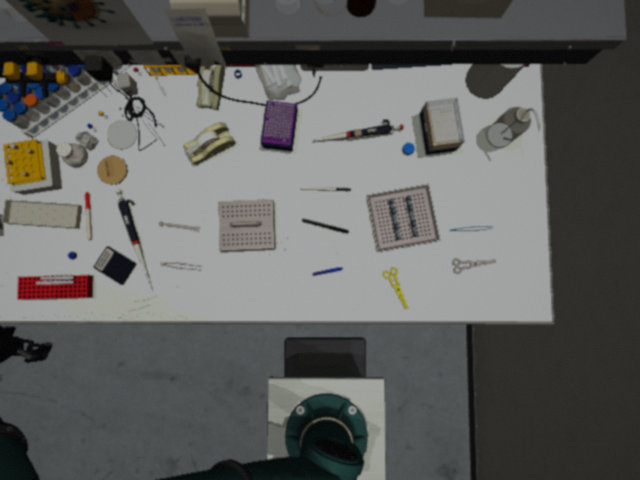

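View pics/side0.png

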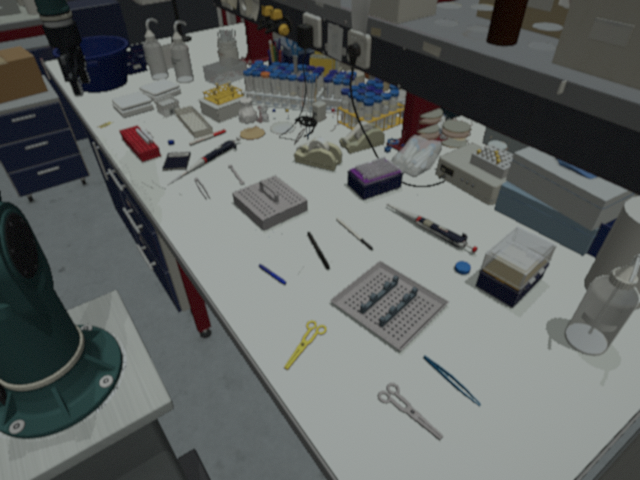

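Top view: the steel scissors are at (473,266) and a yellow look-alike at (397,287). The forceps are at (181,266), the spatula at (180,226), the lid at (246,225) and the tray at (403,217). The tweezers (472,228), marker (325,226), short pen (327,271) and slim pen (326,189) all stay. I'll enlarge crops to confirm.

```bash
python3 - <<'E'
import cv2,numpy as np
t=cv2.imread('pics/top0.png'); s=cv2.imread('pics/side0.png')
def crop(im,x,y,w,h,k): return cv2.resize(im[y:y+h,x:x+w],None,fx=k,fy=k,interpolation=cv2.INTER_CUBIC)
a=crop(t,360,180,140,130,5); b=crop(t,150,180,140,100,5)
cv2.imwrite('pics/cA.png',crop(t,360,180,145,110,5.5)); cv2.imwrite('pics/cB.png',crop(t,150,180,140,105,5.5))
cv2.imwrite('pics/cC.png',crop(s,280,250,210,195,3)); cv2.imwrite('pics/cD.png',crop(s,180,150,140,90,5))
E
```

```text
(no output)
```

View pics/cA.png

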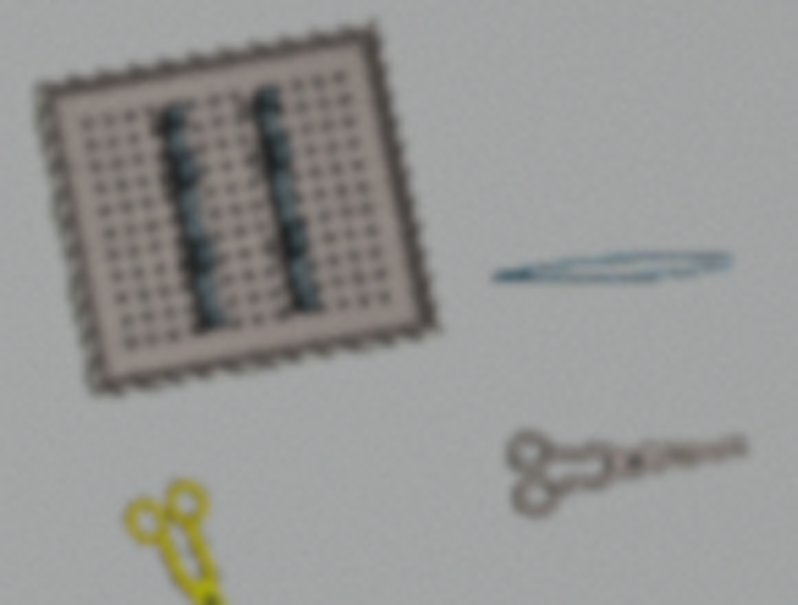

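View pics/cB.png

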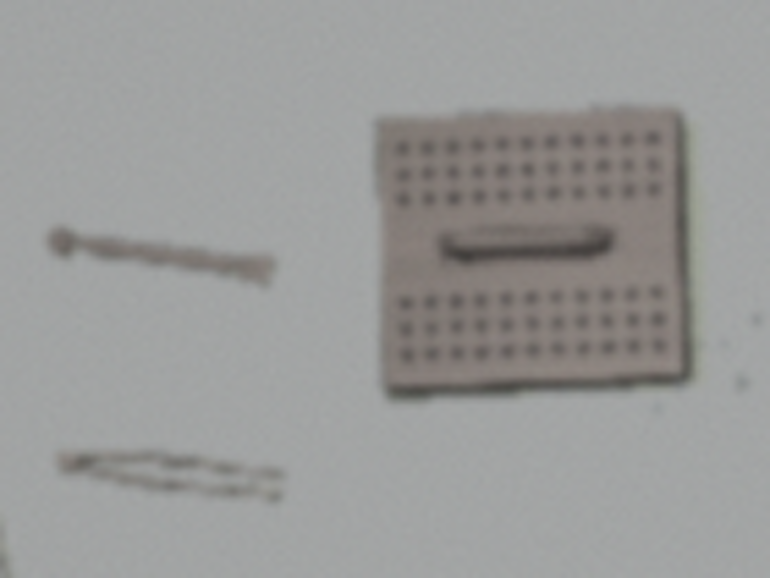

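View pics/cC.png

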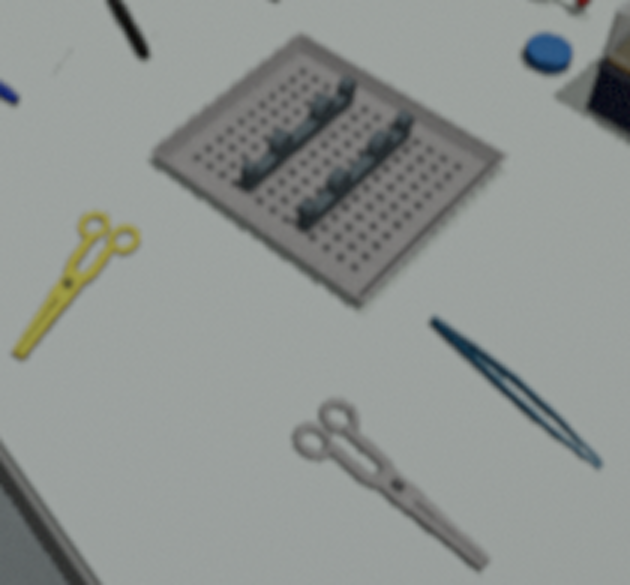

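View pics/cD.png

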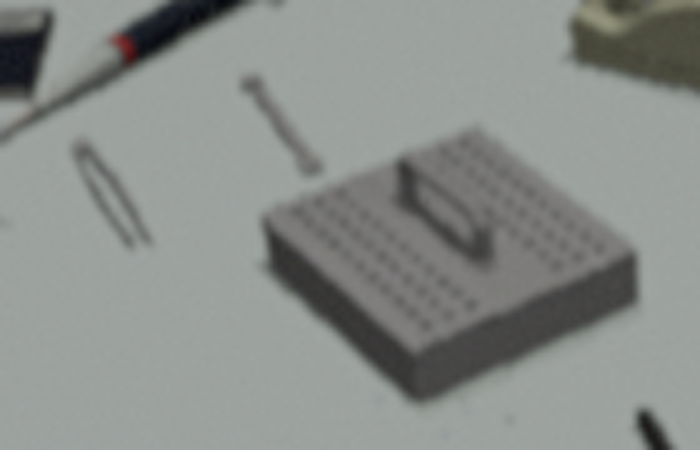

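The enlarged crop settles it. The grey-metal scissors at top (473,266), side (410,410), are the steel ones; the yellow pair at (397,287) is a look-alike and stays. Next I'll fit poses by rendering silhouettes to both cameras.

```bash
cat >> h.py <<'E'
from scipy.optimize import minimize, least_squares
def grab():
    return {n:cams.get_image(n) for n in ("top","side")}
def proj(d,P):
    P=np.atleast_2d(P); T=np.linalg.inv(d["cam_to_world"]); q=P@T[:3,:3].T+T[:3,3]
    f=240/np.tan(np.radians(d["fovy"])/2)
    return np.c_[f*q[:,0]/q[:,2]+d["cx"], f*q[:,1]/q[:,2]+d["cy"]]
def unproj(d,u,v,z):
    f=240/np.tan(np.radians(d["fovy"])/2); r=np.array([(u-d["cx"])/f,(v-d["cy"])/f,1.])
    T=d["cam_to_world"]; r=T[:3,:3]@r; o=T[:3,3]; return o+r*(z-o[2])/r[2]
def W(p,P):
    c,s=np.cos(p[2]),np.sin(p[2]); P=np.array(P,float)
    return np.c_[p[0]+c*P[:,0]-s*P[:,1], p[1]+s*P[:,0]+c*P[:,1], P[:,2]]
def box(x0,x1,y0,y1,z0,z1):
    return [(x,y,z) for x in(x0,x1) for y in(y0,y1) for z in(z0,z1)]
def seg(pts,w,z0,z1):  # polyline thick parts
    out=[]
    for (a,b) in zip(pts[:-1],pts[1:]):
        a=np.array(a);b=np.array(b);n=np.array([-(b-a)[1],(b-a)[0]]);n=n/np.linalg.norm(n)*w/2
        out.append([(*q,z) for q in (a+n,a-n,b+n,b-n) for z in(z0,z1)])
    return out
def ring(c,ro,ri,z):
    t=np.linspace(0,2*np.pi,17); m=(ro+ri)/2
    return seg([(c[0]+m*np.cos(k),c[1]+m*np.sin(k)) for k in t],ro-ri,0,z)
mm=1e-3
M={}
M["tray"]=[box(-.073,.073,-.080,.080,0,0)+box(-.082,.082,-.089,.089,.0115,.0115)]
M["lid"]=[box(-.068,.068,-.075,.075,0,.036)]
M["scissors"]=[box(-.0075,.0075,-.013,.013,0,.007),[(x,y,z) for x,y in((-.0065,-.013),(.0065,-.013),(-.003,-.057),(.003,-.057)) for z in(0,.006)]]+\
  seg([(.0045,.010),(.009,.017),(.009,.040)],.004,0,.006)+seg([(-.0045,.010),(-.009,.017),(-.009,.040)],.004,0,.006)+ring((.0115,.050),.0115,.0075,.006)+ring((-.0115,.050),.0115,.0075,.006)
M["forceps"]=sum([seg([(s*.001,.057),(s*.0035,.040),(s*.006,0),(s*.0055,-.057)],.003,0,.008) for s in(1,-1)],[])
M["spatula"]=[box(-.00425,.00425,-.04,.04,0,.007),[(.0075*np.cos(t),.0505+.0075*np.sin(t),z) for t in np.linspace(0,6.28,12) for z in(0,.004)],box(-.0065,.0065,-.058,-.042,0,.004)]
def cover(d,name,p,S=6,roi=None,dz=0):
    x0,y0,x1,y1=roi; im=np.zeros(((y1-y0)*S,(x1-x0)*S),np.uint8)
    for part in M[name]:
        P=W(p,part); P[:,2]+=dz
        h=cv2.convexHull(proj(d,P).astype(np.float32))[:,0]
        h=((h+.5-[x0,y0])*S-.5)
        cv2.fillPoly(im,[np.round(h*16).astype(np.int32)],255,shift=4)
    im=cv2.resize(im,(x1-x0,y1-y0),interpolation=cv2.INTER_AREA).astype(float)/255
    return cv2.GaussianBlur(im,(0,0),.8)
def fit(D,name,p0,cs=("top","side"),dz=0,mask=None,verbose=1):
    info=[]
    for c in cs:
        P=np.vstack([W(p0,q) for q in M[name]]);P[:,2]+=dz
        u=proj(D[c],P);m=8 if name in("tray","lid") else 6
        x0,y0=np.floor(u.min(0)-m).astype(int);x1,y1=np.ceil(u.max(0)+m).astype(int)
        I=D[c]["img"][y0:y1,x0:x1].astype(float)
        bg=np.median(np.r_[I[0],I[-1],I[:,0],I[:,-1]],axis=0)
        df=np.linalg.norm(I-bg,axis=2); 
        if name in("tray","lid"): df=np.clip(df/np.percentile(df,95)*2.2,0,1)
        info.append((c,(x0,y0,x1,y1),df))
    def cost(q):
        p=np.array(p0)+np.array(q)*[.01,.01,.1]; t=0
        for c,roi,df in info:
            m=cover(D[c],name,p,roi=roi,dz=dz); a=(m*df).sum()/max((m*m).sum(),1e-9)
            t+=((a*m-df)**2).sum()/(df**2).sum()
        return t
    best=None
    for dx in(-.6,0,.6):
        r=minimize(cost,[dx,dx/2,0],method="Nelder-Mead",options=dict(initial_simplex=[[dx,0,0],[dx+.5,0,0],[dx,.5,0],[dx,0,.8]],xatol=.005,fatol=1e-5,maxiter=150))
        if best is None or r.fun<best.fun: best=r
    p=np.array(p0)+best.x*[.01,.01,.1]
    return p,best.fun
def overlay(d,name,p,k,fn,dz=0):
    P=np.vstack([W(p,q) for q in M[name]]);P[:,2]+=dz;u=proj(d,P);x0,y0=np.floor(u.min(0)-10).astype(int);x1,y1=np.ceil(u.max(0)+10).astype(int)
    im=cv2.resize(d["img"][y0:y1,x0:x1],None,fx=k,fy=k,interpolation=cv2.INTER_CUBIC)
    for part in M[name]:
        Q=W(p,part);Q[:,2]+=dz
        h=cv2.convexHull(proj(d,Q).astype(np.float32))[:,0]; h=(h+.5-[x0,y0])*k-.5
        cv2.polylines(im,[np.round(h).astype(np.int32)],True,(0,0,255),1)
    if fn: cv2.imwrite(fn,im)
    return im
E
python3 - <<'E'
from h import *
import pickle
D=grab(); pickle.dump(D,open("D0.pkl","wb"))
G=dict(tray=(.592,-.216,.17),lid=(.562,.192,0.02),scissors=(.46,-.415,np.pi/2*0),forceps=(.461,.41,-.1),spatula=(.569,.406,-.1))
G["scissors"]=(.455,-.415,.11)
G={k:list(v) for k,v in G.items()}
# in top image world y is -u ; +y end (rings) at left = +y world
tiles=[]
for n in G:
    for cs in (("top","side"),("top",),("side",)):
        p,f=fit(D,n,G[n],cs)
        print(n,cs,np.round(p[:2]*1e3,1),round(np.degrees(p[2]),2),round(f,3))
        if len(cs)==2:
            tiles+= [cv2.resize(overlay(D[c],n,p,4,None),(300,200)) for c in cs]; G[n]=list(p)
pickle.dump(G,open("G.pkl","wb"))
rows=[np.hstack(tiles[i:i+2]) for i in range(0,10,2)]
cv2.imwrite("pics/ov1.png",np.vstack(rows[:2])); cv2.imwrite("pics/ov2.png",np.vstack(rows[2:]))
E
```

```text
tray ('top', 'side') [ 589.8 -217.8] 10.77 0.123
tray ('top',) [ 590.1 -214. ] 10.26 0.023
tray ('side',) [ 585.  -221.2] 10.28 0.068
lid ('top', 'side') [565.9 214.8] 2.45 0.081
lid ('top',) [565.3 218.2] 3.1 0.026
lid ('side',) [565.8 214. ] 2.52 0.06
scissors ('top', 'side') [ 462.2 -414.9] 7.42 0.247
scissors ('top',) [ 462.5 -412.9] 7.22 0.088
scissors ('side',) [ 461.8 -416.6] 7.46 0.195
forceps ('top', 'side') [455.6 403.5] -6.12 0.424
forceps ('top',) [455.7 404.9] -6.07 0.074
forceps ('side',) [456.2 403. ] -6.41 0.308
spatula ('top', 'side') [567.1 413.8] -7.99 0.502
spatula ('top',) [566.8 414.8] -7.86 0.023
spatula ('side',) [567.2 411.1] -7.84 0.342
```

View pics/ov1.png

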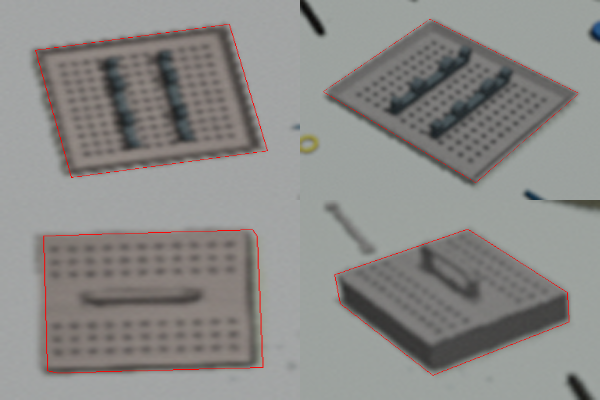

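View pics/ov2.png

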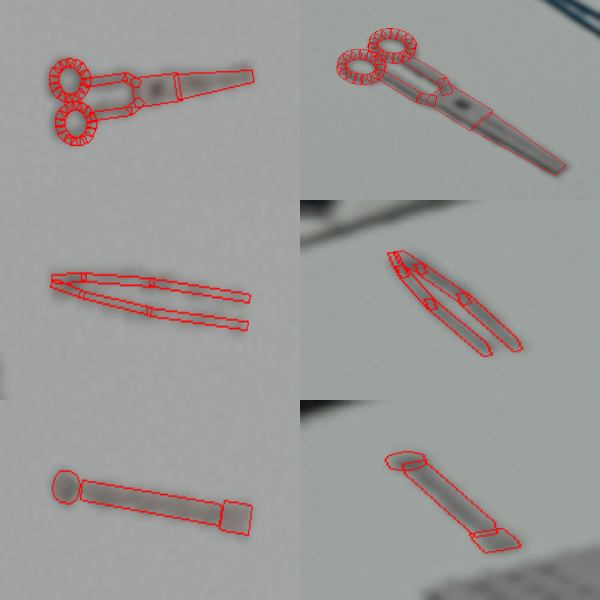

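The top and side fits disagree by up to 7 mm in y, growing away from the image centre. I'll check lens distortion on the straight bench edge.

```bash
python3 - <<'E'
from h import *
import pickle
D=pickle.load(open("D0.pkl","rb"))
g=cv2.cvtColor(D["top"]["img"],cv2.COLOR_BGR2GRAY).astype(float)
xs=[];ys=[]
for u in range(5,550,6):
    col=g[310:340,u-1:u+2].mean(1); d=np.diff(col); i=d.argmin()
    if 1<=i<len(d)-1:
        a,b,c=d[i-1],d[i],d[i+1]; xs.append(u);ys.append(310+i+.5+.5*(a-c)/(a-2*b+c))
xs=np.array(xs);ys=np.array(ys)
print([(int(x),round(y,1)) for x,y in zip(xs,ys)][::6])
ok=abs(ys-np.median(ys))<8
for dg in(1,2):
    k=np.polyfit(xs[ok],ys[ok],dg);print(k,np.abs(ys[ok]-np.polyval(k,xs[ok])).max())
# right edge
xs=[];ys=[]
for v in range(80,318,6):
    row=g[v-1:v+2,530:570].mean(0); d=np.diff(row); i=d.argmin()
    if 1<=i<len(d)-1:
        a,b,c=d[i-1],d[i],d[i+1]; xs.append(v);ys.append(530+i+.5+.5*(a-c)/(a-2*b+c))
print([(x,round(y,1)) for x,y in zip(xs,ys)][::3])
g=cv2.cvtColor(D["side"]["img"],cv2.COLOR_BGR2GRAY).astype(float)
E
```

```text
[(5, np.float64(320.6)), (41, np.float64(320.6)), (77, np.float64(320.8)), (113, np.float64(320.9)), (149, np.float64(320.8)), (185, np.float64(320.8)), (221, np.float64(320.7)), (257, np.float64(320.7)), (293, np.float64(320.8)), (329, np.float64(320.8)), (365, np.float64(320.9)), (401, np.float64(320.8)), (437, np.float64(320.9)), (473, np.float64(320.9)), (509, np.float64(320.7)), (545, np.float64(321.5))]
[6.16578744e-04 3.20637443e+02] 0.5065212245281714
[ 1.26544319e-06 -8.03690247e-05  3.20701305e+02] 0.44662780455354323
[(80, np.float64(541.0)), (98, np.float64(541.8)), (116, np.float64(542.5)), (134, np.float64(543.1)), (152, np.float64(543.8)), (170, np.float64(544.7)), (188, np.float64(545.7)), (206, np.float64(546.6)), (224, np.float64(547.7)), (242, np.float64(547.9)), (260, np.float64(548.8)), (278, np.float64(550.0)), (296, np.float64(550.7)), (314, np.float64(551.5))]
```

```bash
python3 - <<'E'
from h import *
import pickle
D=pickle.load(open("D0.pkl","rb"));G=pickle.load(open("G.pkl","rb"))
out=[]
for n in("tray","lid"):
    for c in("top","side"):
        p,f=fit(D,n,G[n],(c,)); im=overlay(D[c],n,p,6,None); s=min(395/im.shape[1],295/im.shape[0]); im=cv2.resize(im,None,fx=s,fy=s); z=np.zeros((295,395,3),np.uint8); z[:im.shape[0],:im.shape[1]]=im; out.append(z); print(n,c,p,f)
cv2.imwrite("pics/ov3.png",np.vstack([np.hstack(out[:2]),np.hstack(out[2:])]))
E
```

```text
tray top [ 0.59008699 -0.21397931  0.17909152] 0.023179232230226682
tray side [ 0.58503141 -0.22119513  0.17942326] 0.06750525360760377
lid top [0.56528264 0.21817884 0.05406008] 0.026238812603672643
lid side [0.56582757 0.21398214 0.04394202] 0.05961052618345537
```

View pics/ov3.png

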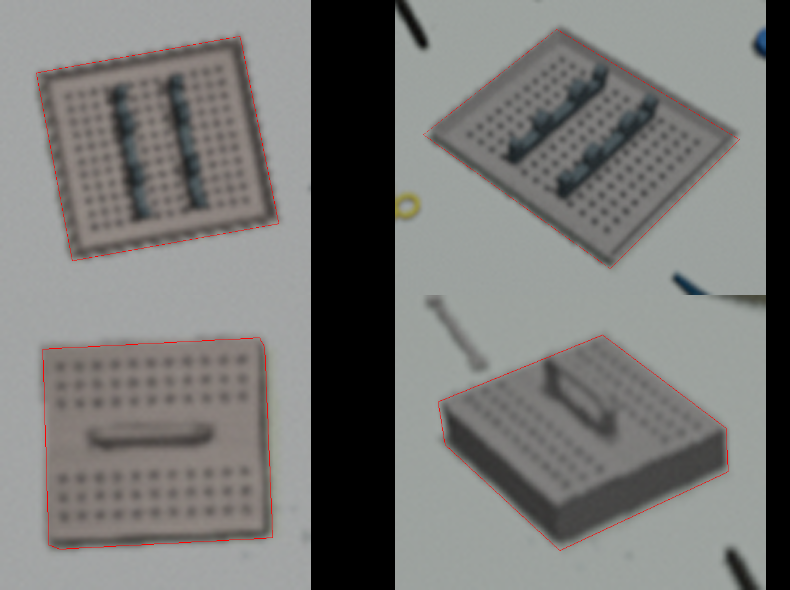

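```bash
cat >> h.py <<'E'
from scipy.spatial.transform import Rotation as Ro
def ori(yaw,flip=False):
    a=yaw+(np.pi if flip else 0); x=np.array([np.cos(a),np.sin(a),0]); y=np.array([0,0,-1.]); z=np.cross(x,y)
    return Ro.from_matrix(np.c_[x,y,z]).as_rotvec()
def st():
    print("t",round(bot.read_t(),2),"tcp",np.round(bot.read_ee_pos(),4),"gap",round(bot.read_finger_gap(),3),"F",np.round(bot.read_contact_force(),2))
E
python3 - <<'E'
from h import *
print(np.round(Ro.from_rotvec(bot.read_orientation()).as_matrix(),3)); st()
for nm,p,y in(("forceps",(.456,.404),-.107),("spat",(.567,.413),-.138),("sc",(.462,-.4145),.129),("tray",(.59,-.216),.179),("lid",(.565,.216),.05)):
  for z in(.02,.2):
    for f in(0,1):
        q=bot.inverse_kinematics([*p,z],ori(y,f)); print(nm,z,f,None if q is None else np.round(q,2))
E
```

```text
[[ 0.391  0.    -0.92 ]
 [ 0.92   0.     0.391]
 [ 0.    -1.    -0.   ]]
t 1.1 tcp [0.2835 0.6673 0.2503] gap 0.999 F [-0.23  0.24  0.9 ]
forceps 0.02 0 [-0.91  0.78  0.16  1.99 -0.31  0.39 -0.62]
forceps 0.02 1 [-0.58  0.79 -0.31  1.98  0.53  0.45  1.75]
forceps 0.2 0 [-1.05  0.53  0.35  1.93 -0.26  0.73 -0.65]
forceps 0.2 1 [-0.5   0.54 -0.43  1.9   0.31  0.76  1.94]
spat 0.02 0 [-0.83  0.86  0.22  1.78 -0.32  0.54 -0.55]
spat 0.02 1 [-0.46  0.87 -0.36  1.76  0.49  0.61  1.89]
spat 0.2 0 [-0.93  0.64  0.36  1.72 -0.29  0.84 -0.58]
spat 0.2 1 [-0.43  0.64 -0.41  1.69  0.32  0.87  2.03]
sc 0.02 0 [ 0.72  0.78 -0.09  1.96  0.16  0.41  0.64]
sc 0.02 1 [ 0.06  1.08  0.99  1.99 -1.27  0.88 -1.23]
sc 0.2 0 [ 0.26  0.59  0.58  1.91 -0.45  0.78  1.22]
sc 0.2 1 [-0.04  0.86  1.18  1.92 -0.94  1.05 -1.45]
tray 0.02 0 [ 0.21  0.79  0.1   1.95 -0.19  0.41  0.63]
tray 0.02 1 [ 0.63  0.84 -0.51  1.93  0.75  0.57  2.93]
tray 0.2 0 [-0.07  0.58  0.51  1.89 -0.39  0.77  0.83]
tray 0.2 1 [-0.42  0.87  1.18  1.9  -0.94  1.06 -1.79]
lid 0.02 0 [-0.56  0.78  0.17  2.   -0.32  0.38 -0.09]
lid 0.02 1 [-0.18  0.8  -0.37  1.99  0.61  0.47  2.19]
lid 0.2 0 [-0.69  0.52  0.35  1.94 -0.26  0.72 -0.14]
lid 0.2 1 [-0.13  0.53 -0.44  1.91  0.32  0.76  2.45]
```

```bash
python3 - <<'E'
from h import *
p=[.456,.404];y=-.107
bot.goto([*p,.15],ori(y)); hand.gripper_to(.5); st()
bot.move_l([*p,.05],rate=.15); 
D=grab(); 
hit=bot.move_l([*p,.021],rate=.05,f_stop=8); print(hit); st()
hand.gripper_to(0.0); st()
bot.move_l([*p,.12],rate=.1); st()
for c in("top","side"):
    d=cams.get_image(c); u=proj(d,[[*p,.1]])[0].astype(int); cv2.imwrite(f"pics/f1{c}.png",cv2.resize(d["img"][max(0,u[1]-50):u[1]+50,max(0,u[0]-65):u[0]+65],None,fx=5,fy=5,interpolation=cv2.INTER_CUBIC)); print(c,u)
E
```

```text
t 2.84 tcp [0.456  0.4042 0.15  ] gap 0.501 F [ 0.56 -0.02  0.54]
False
t 4.49 tcp [0.4561 0.4039 0.0208] gap 0.497 F [ 1.01 -0.1   0.37]
t 4.86 tcp [0.4563 0.4042 0.0216] gap 0.145 F [-0.39  0.1   3.33]
t 6.0 tcp [0.4555 0.4037 0.1194] gap 0.147 F [-0.34  0.1  -0.27]
top [169 263]
side [193 157]
```

```bash
python3 - <<'E'
import cv2,numpy as np
a=cv2.imread('pics/f1top.png');b=cv2.imread('pics/f1side.png')
f=lambda i:cv2.resize(i,(400,int(400*i.shape[0]/i.shape[1])))
a,b=f(a),f(b);h=max(len(a),len(b));z=np.zeros((h,800,3),np.uint8);z[:len(a),:400]=a;z[:len(b),400:]=b;cv2.imwrite('pics/f1.png',z)
E
```

```text
(no output)
```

View pics/f1.png

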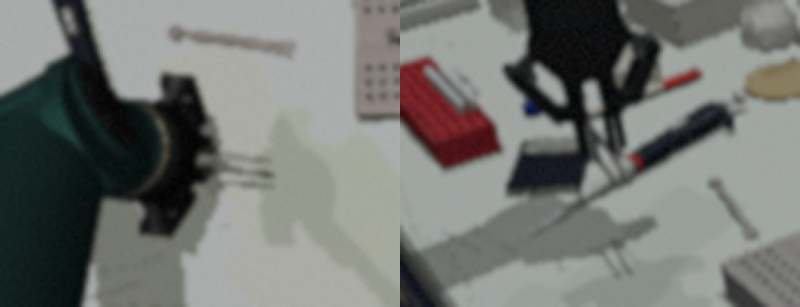

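```bash
cat >> h.py <<'E'
TR=np.array([.590,-.2158,.179])
def intray(x,y=0.):
    c,s=np.cos(TR[2]),np.sin(TR[2]); return [TR[0]+c*x-s*y, TR[1]+s*x+c*y]
def crop(d,u,w,h,k): 
    x0,y0=max(0,int(u[0]-w/2)),max(0,int(u[1]-h/2)); return cv2.resize(d["img"][y0:y0+h,x0:x0+w],None,fx=k,fy=k,interpolation=cv2.INTER_CUBIC)
E
python3 - <<'E'
from h import *
import pickle
bot.move_l([.4555,.404,.19],rate=.2)
p=intray(-.040)
bot.goto([*p,.16],ori(TR[2])); st()
bot.move_l([*p,.075],rate=.12); st()
bot.wait(.2)
D=grab(); pickle.dump(D,open("D1.pkl","wb")); 
im=[cv2.resize(crop(D[c],proj(D[c],[[*p,.06]])[0],110,100,4),(400,364)) for c in("top","side")]
cv2.imwrite("pics/g1.png",np.hstack(im))
E
```

```text
t 8.87 tcp [ 0.5513 -0.2214  0.1599] gap 0.149 F [ 0.25  0.01 -0.22]
t 9.72 tcp [ 0.5511 -0.2232  0.0754] gap 0.147 F [ 0.59 -0.09 -1.06]
```

View pics/g1.png

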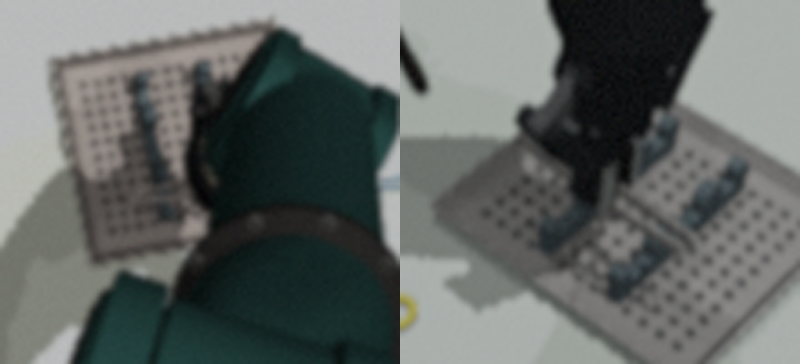

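```bash
cat >> h.py <<'E'
def combs(L1,L2):
    out=[]
    for yc in(-.024,.024):
        y0,y1=yc-.0045,yc+.0045
        out.append(box(-L1,L2,y0,y1,.002,.016))
        for a,b in((-L1,-.05),(-.03,-.0135),(.0135,.0325),(.0455,L2)):
            # round tooth tops
            r=(b-a)/2; m=(a+b)/2; zt=.030
            pts=[(a,.016),(b,.016)]+[(m+r*np.cos(t),zt-min(r,.010)+min(r,.010)*np.sin(t)) for t in np.linspace(0,np.pi,9)]
            out.append([(x,y,z) for x,z in pts for y in(y0,y1)])
    return out
E
python3 - <<'E'
from h import *
import pickle
D=pickle.load(open("D0.pkl","rb"))
out=[]
for c in("top","side"):
    P=proj(D[c],W(TR,box(-.068,.068,-.04,.04,.002,.03)))
    x0,y0=np.floor(P.min(0)-3).astype(int);x1,y1=np.ceil(P.max(0)+3).astype(int)
    I=D[c]["img"][y0:y1,x0:x1].astype(float); df=np.clip(I[:,:,0]-I[:,:,2]+ -np.percentile(I[:,:,0]-I[:,:,2],40),0,None); df/=np.percentile(df,97); df=np.clip(df,0,1)
    def cost(q):
        M["combs"]=combs(.058+q[3]*.005,.055+q[4]*.005)
        m=cover(D[c],"combs",TR+np.array(q[:3])*[.005,.005,.05],roi=(x0,y0,x1,y1)); a=(m*df).sum()/(m*m).sum()
        return ((a*m-df)**2).sum()/(df**2).sum()
    S=np.vstack([np.zeros(5),np.eye(5)*.8])
    r=minimize(cost,np.zeros(5),method="Nelder-Mead",options=dict(initial_simplex=S,maxiter=500,xatol=.003,fatol=1e-5))
    q=r.x;p=TR+q[:3]*[.005,.005,.05]; print(c,np.round(p[:2]*1e3,1),np.degrees(p[2]).round(2),"L",58+5*q[3],55+5*q[4],r.fun); cost(q)
    out.append(cv2.resize(overlay(D[c],"combs",p,5,None),(400,380)))
cv2.imwrite("pics/cmb.png",np.hstack(out))
E
```

```text
top [ 591.7 -215.6] 10.34 L 57.52103588893992 54.95707757613705 0.17133675912754034
side [ 591.7 -216.9] 10.86 L 56.355619156704876 56.04256377475917 0.21813951092850895
```

View pics/cmb.png

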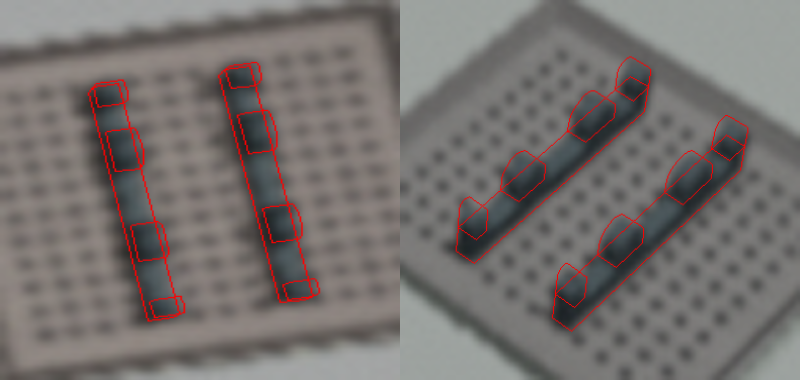

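```bash
sed -i 's/^TR=.*/TR=np.array([.5912,-.2160,.181])/' h.py; python3 - <<'E'
from h import *
import pickle
D=pickle.load(open("D1.pkl","rb")); d=D["side"]
out=[]
for off in (0,-.006):
    t=np.array([.5511,-.2232]); y=.179; p=[t[0]-np.sin(y)*off,t[1]+np.cos(y)*off,y]
    im=overlay(d,"forceps",p,7,None,dz=.0538); out.append(cv2.resize(im,(400,int(400*im.shape[0]/im.shape[1]))))
cv2.imwrite("pics/g2.png",np.hstack(out))
E
```

```text
Traceback (most recent call last):
ValueError: all the input array dimensions except for the concatenation axis must match exactly, but along dimension 0, the array at index 0 has size 316 and the array at index 1 has size 322
```

```bash
python3 - <<'E'
from h import *
import pickle
D=pickle.load(open("D1.pkl","rb")); d=D["side"]
out=[]
for off in (0,-.006):
    t=np.array([.5511,-.2232]); y=.179; p=[t[0]-np.sin(y)*off,t[1]+np.cos(y)*off,y]
    im=overlay(d,"forceps",p,7,None,dz=.0538); out.append(cv2.resize(im,(400,316)))
cv2.imwrite("pics/g2.png",np.hstack(out))
E
```

```text
(no output)
```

View pics/g2.png

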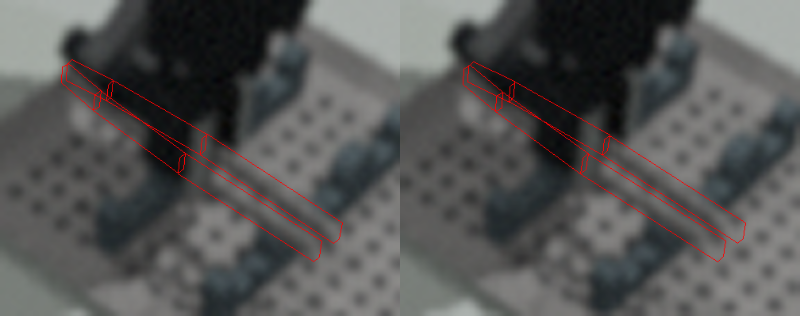

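```bash
python3 - <<'E'
from h import *
p=intray(-.040)
bot.move_l([*p,.055],ori(TR[2]),rate=.08)
print(bot.move_l([*p,.0378],rate=.03,f_stop=6)); st()
hand.gripper_to(.27); st(); bot.wait(.2)
bot.move_l([*p,.06],rate=.06); bot.move_l([*p,.15],rate=.2); st()
# toward spatula pick
q=[.567,.413]; 
bot.goto([*q,.15],ori(-.138)); hand.gripper_to(.45)
D=grab(); import pickle; pickle.dump(D,open("D2.pkl","wb"))
im=[cv2.resize(crop(D[c],proj(D[c],[[*TR[:2],.02]])[0],100,92,4),(400,364)) for c in("top","side")]
cv2.imwrite("pics/g3.png",np.hstack(im)); st()
E
```

```text
True
t 11.03 tcp [ 0.5515 -0.223   0.0376] gap 0.145 F [-0.35 -0.29  4.78]
t 11.29 tcp [ 0.5508 -0.2227  0.0367] gap 0.269 F [ 0.34 -0.43 -0.06]
t 12.62 tcp [ 0.5513 -0.2228  0.1494] gap 0.273 F [-0.13 -0.61 -0.03]
t 15.3 tcp [0.5671 0.4128 0.15  ] gap 0.448 F [ 0.72 -0.22  0.12]
```

View pics/g3.png

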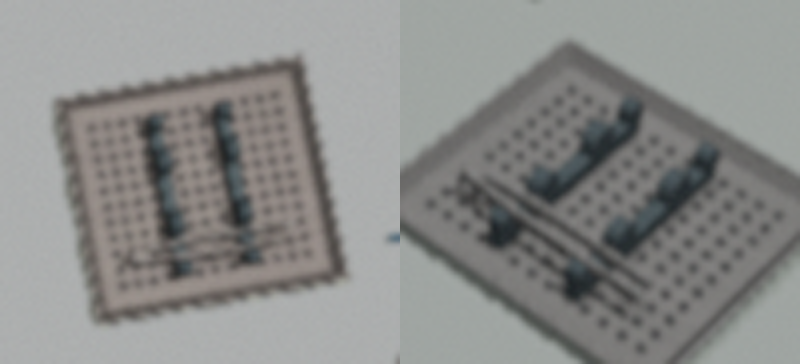

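The forceps lie across both combs in the notches nearest the robot, at side (560,250). Next is the spatula.

```bash
python3 - <<'E'
from h import *
import pickle
D=pickle.load(open("D2.pkl","rb"))
p0=[*intray(-.04),TR[2]]
for c in("top","side"):
    # dark-thing detection: overlay only
    im=overlay(D[c],"forceps",p0,7,None,dz=.016); cv2.imwrite(f"pics/h_{c}.png",cv2.resize(im,(390,300)))
cv2.imwrite("pics/h.png",np.hstack([cv2.imread(f"pics/h_{c}.png") for c in("top","side")]))
q=[.567,.413]
bot.move_l([*q,.05],rate=.15)
print(bot.move_l([*q,.021],rate=.05,f_stop=8)); st()
hand.gripper_to(0.0); st()
bot.move_l([*q,.19],rate=.15); st()
p=intray(.039)
bot.goto([*p,.16],ori(TR[2]))
bot.move_l([*p,.075],rate=.12); bot.wait(.2); st()
D=grab(); pickle.dump(D,open("D3.pkl","wb"))
t=bot.read_ee_pos()
im=overlay(D["side"],"spatula",[t[0],t[1],TR[2]],7,None,dz=t[2]-.021); cv2.imwrite("pics/g4.png",cv2.resize(im,(600,450)))
E
```

```text
False
t 16.85 tcp [0.5671 0.4129 0.0209] gap 0.445 F [ 0.56 -0.89 -1.14]
t 17.23 tcp [0.5674 0.4132 0.0216] gap 0.067 F [ 0.49 -0.05  2.19]
t 18.51 tcp [0.5662 0.4127 0.1888] gap 0.072 F [-0.35 -0.07 -0.56]
t 21.8 tcp [ 0.6302 -0.2092  0.076 ] gap 0.067 F [ 1.03 -0.59 -0.88]
```

View pics/g4.png

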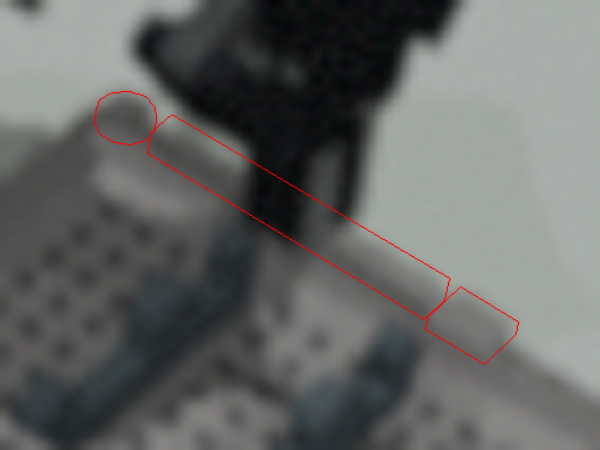

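View pics/h.png

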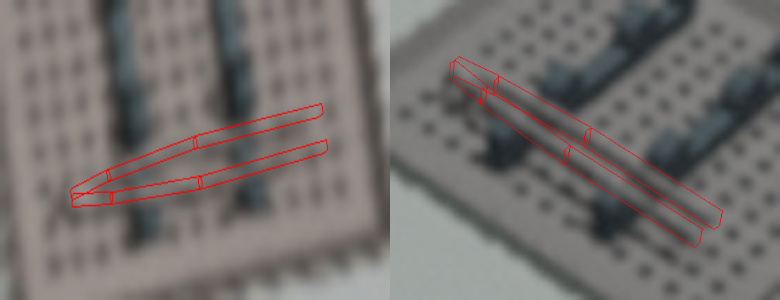

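```bash
python3 - <<'E'
from h import *
p=intray(.039)
bot.move_l([*p,.055],ori(TR[2]),rate=.08); bot.wait(.1)
print(bot.move_l([*p,.0378],rate=.03,f_stop=5)); st()
E
```

```text
True
t 22.98 tcp [ 0.6291 -0.2088  0.0375] gap 0.065 F [-0.17  0.36  4.56]
```

```bash
python3 - <<'E'
from h import *
import pickle
p=intray(.039)
hand.gripper_to(.19); st(); bot.wait(.2)
bot.move_l([*p,.06],rate=.06); bot.move_l([*p,.15],rate=.2)
q=[.462,-.4148]
bot.goto([*q,.15],ori(.129)); hand.gripper_to(.5); st()
D=grab(); pickle.dump(D,open("D4.pkl","wb"))
def eq(im):
    l=cv2.cvtColor(im,cv2.COLOR_BGR2LAB); l[:,:,0]=cv2.createCLAHE(3,(2,2)).apply(l[:,:,0]); return cv2.cvtColor(l,cv2.COLOR_LAB2BGR)
im=[eq(cv2.resize(crop(D[c],proj(D[c],[[*TR[:2],.02]])[0],80,74,5),(400,364))) for c in("top","side")]
cv2.imwrite("pics/g5.png",np.hstack(im))
E
```

```text
t 23.25 tcp [ 0.6282 -0.2083  0.0365] gap 0.193 F [0.31 0.16 1.31]
t 25.99 tcp [ 0.4628 -0.4141  0.15  ] gap 0.499 F [-0.    0.61 -0.14]
```

View pics/g5.png

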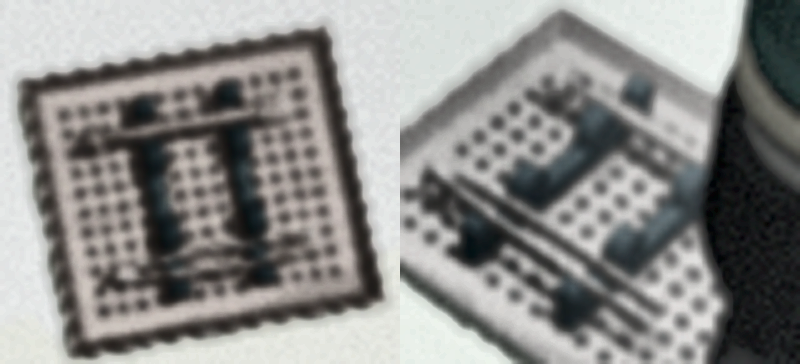

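```bash
python3 - <<'E'
from h import *
import pickle
for l in("forceps","spatula"):
    for c in("top","side"):
        cams.get_image(c)
        for r in spotter.spot_in(c,l)[:2]:
            d=np.array(r["point"])-[*TR[:2],0]; a=TR[2]; print(l,c,np.round([np.cos(a)*d[0]+np.sin(a)*d[1],-np.sin(a)*d[0]+np.cos(a)*d[1],d[2]],4),round(r["conf"],2))
q=[.462,-.4148]
bot.move_l([*q,.05],rate=.15)
print(bot.move_l([*q,.021],ori(.129),rate=.05,f_stop=8)); st()
hand.gripper_to(0.0); st()
bot.move_l([*q,.16],rate=.15); st()
p=intray(0)
bot.goto([*p,.16],ori(TR[2]))
bot.move_l([*p,.075],rate=.12); bot.wait(.2); st()
D=grab(); pickle.dump(D,open("D5.pkl","wb"))
t=bot.read_ee_pos()
im=overlay(D["side"],"scissors",[t[0],t[1],TR[2]],7,None,dz=t[2]-.021); cv2.imwrite("pics/g6.png",cv2.resize(im,(600,450)))
E
```

```text
forceps top [-0.0399  0.0076  0.0261] 0.68
forceps side [-0.0387  0.0022  0.022 ] 0.57
spatula top [ 0.0418 -0.0047  0.0194] 0.59
spatula top [-0.0677 -0.1744  0.0079] 0.46
spatula side [0.0416 0.0184 0.0246] 0.45
False
t 28.04 tcp [ 0.4619 -0.4148  0.0208] gap 0.501 F [-0.23  0.11  0.67]
t 28.41 tcp [ 0.4622 -0.415   0.0214] gap 0.149 F [-0.72 -0.95  2.96]
t 29.48 tcp [ 0.4615 -0.4142  0.1591] gap 0.151 F [-0.09  0.14 -0.68]
t 31.48 tcp [ 0.5918 -0.2162  0.0759] gap 0.151 F [0.69 0.11 0.03]
```

View pics/g6.png

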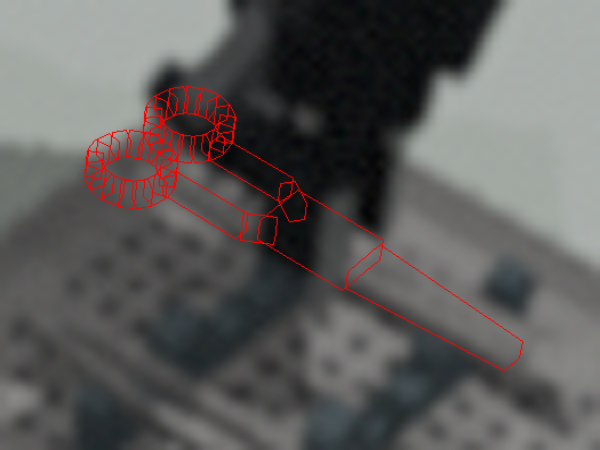

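```bash
python3 - <<'E'
from h import *
p=intray(0)
bot.move_l([*p,.055],ori(TR[2]),rate=.08); bot.wait(.1)
print(bot.move_l([*p,.0376],rate=.03,f_stop=5)); st()
E
```

```text
True
t 32.68 tcp [ 0.5908 -0.2158  0.0374] gap 0.151 F [-0.55  0.52  4.61]
```

```bash
python3 - <<'E'
from h import *
import pickle
p=intray(0)
hand.gripper_to(.26); st(); bot.wait(.2)
bot.move_l([*p,.06],rate=.06); bot.move_l([*p,.16],rate=.2)
bot.goto([.565,.216,.17],ori(.05)); hand.gripper_to(.6); st()
D=grab(); pickle.dump(D,open("D6.pkl","wb"))
def eq(im):
    l=cv2.cvtColor(im,cv2.COLOR_BGR2LAB); l[:,:,0]=cv2.createCLAHE(3,(2,2)).apply(l[:,:,0]); return cv2.cvtColor(l,cv2.COLOR_LAB2BGR)
im=[eq(cv2.resize(crop(D[c],proj(D[c],[[*TR[:2],.02]])[0],80,74,5),(400,364))) for c in("top","side")]
cv2.imwrite("pics/g7.png",np.hstack(im))
for l in("forceps","spatula","scissors"):
    for c in("top","side"):
        cams.get_image(c)
        for r in spotter.spot_in(c,l)[:2]:
            d=np.array(r["point"])-[*TR[:2],0]; a=TR[2]; print(l,c,np.round([np.cos(a)*d[0]+np.sin(a)*d[1],-np.sin(a)*d[0]+np.cos(a)*d[1],d[2]],4),round(r["conf"],2))
E
```

```text
t 32.94 tcp [ 0.59   -0.2153  0.0364] gap 0.265 F [-0.17  0.63  0.49]
t 36.32 tcp [0.5652 0.2156 0.17  ] gap 0.606 F [-0.8   0.24 -0.21]
forceps side [-0.0351  0.0054  0.0239] 0.87
spatula top [ 0.0418 -0.0033  0.0191] 0.64
spatula side [ 0.0383 -0.0055  0.0274] 0.75
scissors top [0.0018 0.0104 0.0181] 0.8
scissors top [-0.1779  0.0545  0.0094] 0.61
scissors side [-0.0027  0.007   0.0238] 0.79
scissors side [-0.1804  0.0534  0.0075] 0.75
```

View pics/g7.png

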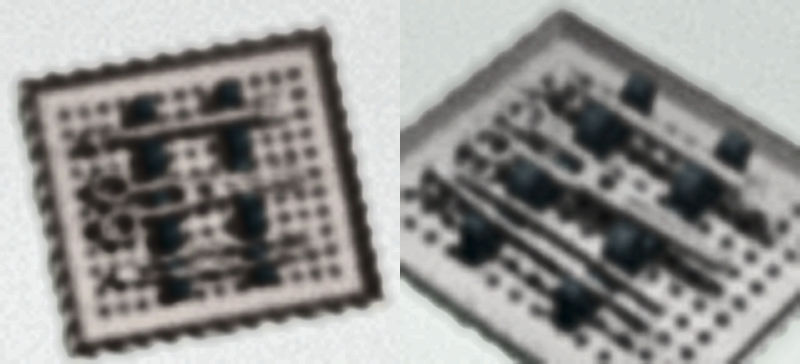

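```bash
python3 - <<'E'
from h import *
import pickle
D=pickle.load(open("D6.pkl","rb"))
rows=[]
for c in("top","side"):
    ims=[]
    for off in(None,0,.008):
        k=9;o=off or 0
        d=dict(D[c]);ctr=proj(d,[[*intray(-.04),.02]])[0]
        x0,y0=int(ctr[0]-30),int(ctr[1]-22); im=cv2.resize(d["img"][y0:y0+44,x0:x0+60],None,fx=k,fy=k,interpolation=cv2.INTER_CUBIC)
        im=cv2.convertScaleAbs(im,alpha=1.6,beta=-80)
        if off is not None:
            for part in M["forceps"]:
                Q=W([*intray(-.04,o),TR[2]],part);Q[:,2]+=.016
                h=cv2.convexHull(proj(d,Q).astype(np.float32))[:,0];h=(h+.5-[x0,y0])*k-.5
                cv2.polylines(im,[np.round(h).astype(np.int32)],True,(0,0,255),1)
        ims.append(cv2.resize(im,(264,194)))
    rows.append(np.hstack(ims))
cv2.imwrite("pics/g8.png",np.vstack(rows))
E
```

```text
(no output)
```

View pics/g8.png

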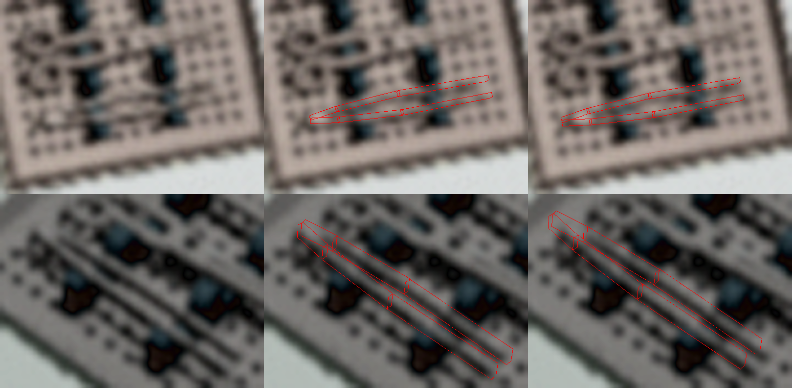

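```bash
python3 - <<'E'
from h import *
import pickle
q=[.5655,.2158]; y=.048
hand.gripper_to(.45)
bot.move_l([*q,.09],ori(y),rate=.12)
print(bot.move_l([*q,.064],rate=.05,f_stop=8)); st()
hand.gripper_to(0.0); st()
bot.move_l([*q,.12],rate=.1); st()
bot.move_l([*q,.20],rate=.15); bot.wait(.1); st()
D=grab(); pickle.dump(D,open("D7.pkl","wb")); t=bot.read_ee_pos()
im=[cv2.resize(overlay(D[c],"lid",[t[0],t[1],y],6,None,dz=t[2]-.064),(400,330)) for c in("top","side")]
cv2.imwrite("pics/g9.png",np.hstack(im))
E
```

```text
False
t 38.78 tcp [0.5655 0.2157 0.0638] gap 0.451 F [-0.4  -1.78 -0.39]
t 39.17 tcp [0.5663 0.2159 0.0645] gap 0.09 F [1.14 0.07 2.32]
t 39.88 tcp [0.5649 0.2158 0.1197] gap 0.089 F [ 0.3  -1.   -2.86]
t 40.66 tcp [0.5644 0.2156 0.1985] gap 0.093 F [-0.45  0.28 -3.35]
```

View pics/g9.png

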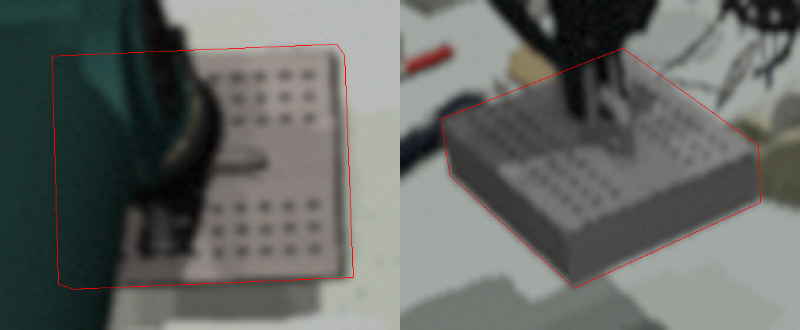

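```bash
python3 - <<'E'
from h import *
import pickle
D=pickle.load(open("D7.pkl","rb"))
print(fit(D,"lid",[.5644,.2156,.048],("side",),dz=.1345))
bot.goto([*intray(0),.20],ori(TR[2])); 
bot.move_l([*intray(0),.115],rate=.12); bot.wait(.2); st()
D=grab(); pickle.dump(D,open("D8.pkl","wb")); t=bot.read_ee_pos()
p=[t[0],t[1],TR[2]]; print(fit(D,"lid",p,("side",),dz=t[2]-.0643))
M["both"]=[[tuple(v) for v in np.array(q)+[0,0,t[2]-.0643]] for q in M["lid"]]+M["tray"]
im=[cv2.resize(overlay(D[c],"both",p if 0 else [*TR],5,None),(400,330)) for c in("top","side")]
cv2.imwrite("pics/g10.png",np.hstack(im))
E
```

```text
(array([0.51604963, 0.20507242, 1.06254373]), np.float64(0.6435411114804349))
t 43.41 tcp [ 0.5918 -0.2162  0.1159] gap 0.091 F [ 0.6  -0.18 -2.22]
(array([ 0.55493674, -0.23348835, -0.0305952 ]), np.float64(0.3294192580742102))
```

View pics/g10.png

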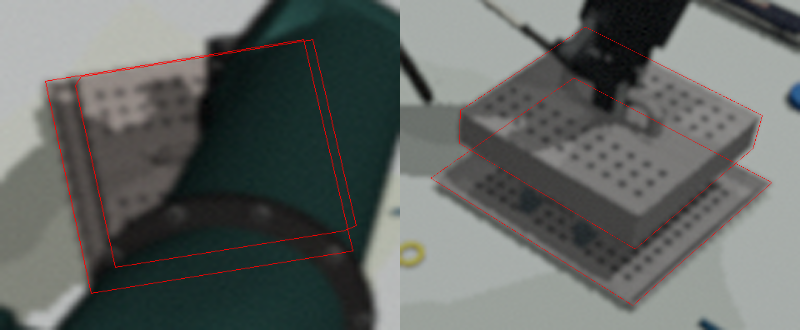

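```bash
python3 - <<'E'
from h import *
p=intray(0)
print(bot.move_l([*p,.088],ori(TR[2]),rate=.08,f_stop=10)); bot.wait(.1);st()
print(bot.move_l([*p,.0660],rate=.03,f_stop=8)); st()
D=cams.get_image("side"); cv2.imwrite("pics/g11.png",crop(D,proj(D,[[*TR[:2],.03]])[0],140,110,5))
E
```

```text
False
t 44.09 tcp [ 0.5913 -0.2162  0.088 ] gap 0.097 F [ 0.12 -0.67 -3.27]
True
t 44.78 tcp [ 0.5908 -0.2158  0.0665] gap 0.096 F [-0.13  0.98  4.83]
```

View pics/g11.png

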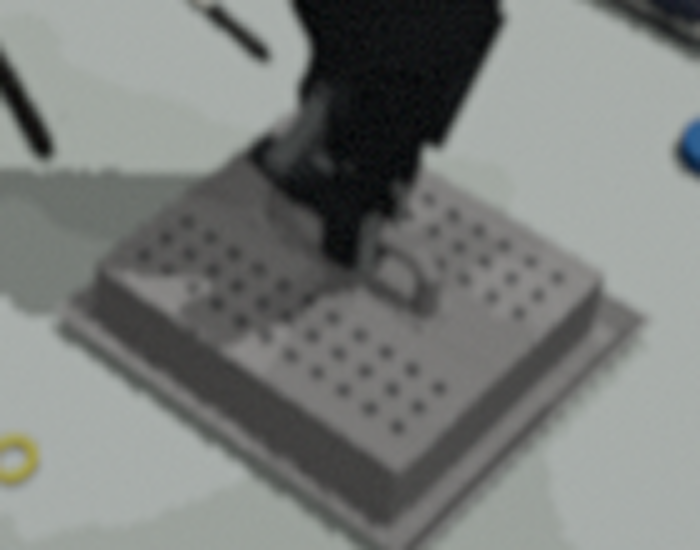

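Contact came at TCP z = 66.5 mm, which puts the lid edge on the plate (64.5 mm grasp height + 2 mm). The lid sits inside the rim, so I'll release, retreat and check.

```bash
python3 - <<'E'
from h import *
p=intray(0)
hand.gripper_to(.4); st(); bot.wait(.2)
bot.move_l([*p,.10],rate=.06); bot.move_l([*p,.20],rate=.2)
bot.goto([.45,.3,.25],ori(0)); st()
D=grab()
im=[cv2.resize(crop(D[c],proj(D[c],[[*TR[:2],.03]])[0],w,int(w*.9),4),(400,360)) for c,w in(("top",100),("side",150))]
cv2.imwrite("pics/g12.png",np.hstack(im)); cv2.imwrite("pics/fin.png",D["top"]["img"])
M["l2"]=[[tuple(np.array(v)+[0,0,.002]) for v in M["lid"][0]]]
im=[cv2.resize(overlay(D[c],"l2",TR,5,None),(400,360)) for c in("top","side")]
cv2.imwrite("pics/g13.png",np.hstack(im))
for l in "tweezers pen_short marker pen lid".split():
    print(l,[(np.round(r["point"],3).tolist(),round(r["conf"],2)) for c in("top","side") for r in spotter.spot_in(c,l)[:1]])
E
```

```text
t 45.21 tcp [ 0.5895 -0.215   0.0653] gap 0.4 F [-0.05 -0.28  0.02]
t 48.73 tcp [0.4508 0.2989 0.25  ] gap 0.397 F [ 0.03 -0.68 -0.11]
tweezers [([0.563, -0.407, 0.004], 0.65)]
pen_short []
marker [([0.565, 0.002, 0.011], 0.71), ([0.443, -0.01, 0.009], 0.46)]
pen [([0.673, 0.006, 0.005], 0.43), ([0.67, -0.012, 0.015], 0.65)]
lid [([0.59, -0.212, 0.04], 0.67), ([0.575, -0.23, 0.043], 0.84)]
```

View pics/g12.png

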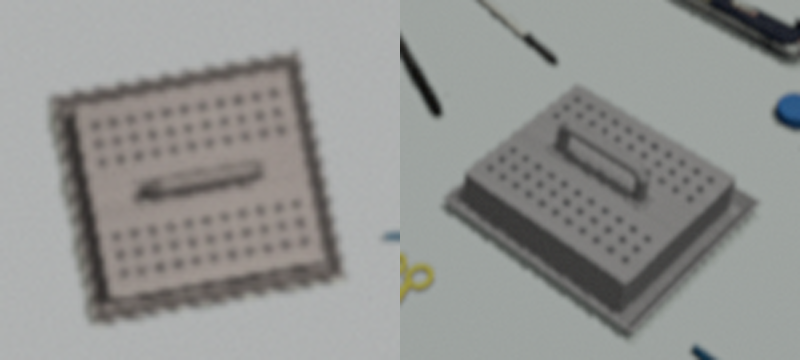

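View pics/g13.png

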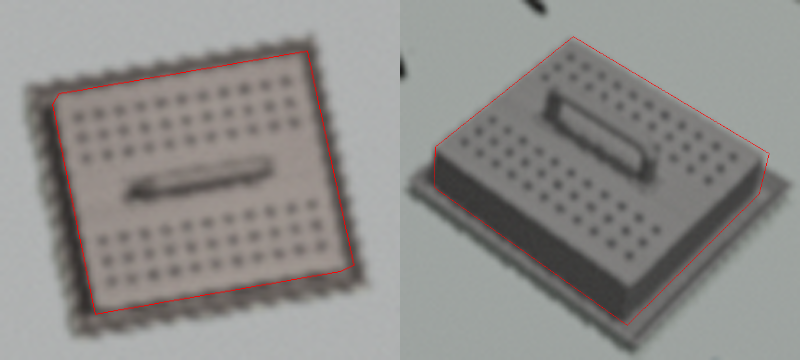

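The lid sits level inside the rim, with its outline matching the seated model in both views. The plastics the spotter found are where they were. It missed the short pen, but side-view "marker" reading at (0.443, −0.010) is exactly where that pen lay.

```bash
python3 - <<'E'
from h import *
print(np.abs(bot.read_dq()).max()); bot.wait(.3); bot.finish_job(); print(bot.read_t())
E
```

```text
0.0011519412688190535
the job is handed in; nothing more can be done
the job is handed in; nothing more can be done
```

The forceps, spatula and steel scissors are in their notches with the lid on, and I handed the job in at about 49 s of the 106 s allowed. I left the yellow scissors where they were. No verdict is reported, so the result rests on the checks below.

**Instruments:** each touched down with the TCP at 37.4–37.6 mm, which matches the 16 mm notch floor. Pictures taken afterwards showed all three lying across both combs, centred along the tray to within a few millimetres.

**Lid:** it touched down at 66.5 mm, which puts its edge on the tray plate. In both cameras its outline matched the seated pose, level and inside the rim all round.

**Plastics:** the tweezers, marker and slim pen read within about 10 mm of where they started, which is spotter noise; nothing touched them. The last spotter check missed the short pen, though the side camera reported a "marker" exactly where that pen lay.

**Checks that failed or disagreed:**
- The rim-outline fits of the tray differed by 5–7 mm between the two cameras. I used the comb fits instead, which agreed to about 1 mm.
- Two outline fits of the held lid failed on shadows and the arm in view, so I judged its position by overlay instead.
- One early spotter reading put the spatula 18 mm off centre along the tray. Later readings put it 3–6 mm off.

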